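# Throw the cell clamp over centre with the extension bar

## Robot

A 7-joint arm with a two-finger parallel gripper is mounted at the origin on the work surface; the furniture and walls round the work are solid. World frame = base frame: x ahead of the robot, y to its left, z up, the work surface at z = 0. Lengths are in m, angles in rad, forces in N, time in s.
With the tool pointing down it reaches from about 0.4 to 0.875 m from the base axis. Payload 6.5 kg.
Tool frame: the origin (TCP) lies between the finger pads; the fingertips stand 22 mm ahead of it and the grasp point (between the pads) lies 3 mm ahead of it (tcp_to_tips is the distance from the TCP to the fingertips, in m); z points along the fingers, y is the line along which they close (so a half turn about z gives the same grasp; the last joint's range is limited). The gripper opens to 85 mm and grips with 20 to 120 N. Pads are 22 mm wide; open, the fingers measure 114 mm over their backs; the gripper's body (76 mm by 85 mm) begins 54 mm behind the grasp point. The pads swing forward as they close: fully open they stand 13 mm farther back than shut.
Start: joints at [1.176, 0.536, -0.004, 1.538, 0.003, 1.067, -0.071], TCP at [0.21, -0.615, 0.253] pointing down, gripper open.
Joint ranges: [-2.7, 2.7], [-0.37, 2.16], [-1.27, 1.26], [0.24, 2.4], [-1.31, 4.45], [0.19, 1.91], [-2.76, 2.76]. Speed limits (rad/s): [2.39, 2.39, 3.14, 3.14, 3.14, 3.14, 3.14].

## Interface

Orientations are given as a unit quaternion [x, y, z, w].
In Python, from plant import get_obs, capture, camera_info, close_job, tcp_to_tips gives the robot as it stands. The module is installed in compiled form; this text tells all that it offers.
- The arm moves only by the tool carry_out, never from a script. Its argument "series" is a list of rows, each a list of 4 numbers: the shift along the tool's x, y, z in units of 25 mm (1.0 is 25 mm), then the turn about the tool's z in units of 10 degrees (1.0 is 10 degrees). A call has 1 to 10 rows; each row is the pose to reach, as a shift and turn from the pose commanded when the call began, along the tool's axes at that moment; what a row does not reach only later rows make up. A row lasts 1/8 s, in which the tool goes at most 62.5 mm and 10.7 degrees, less where a joint would pass 70% of its speed; a pose out of reach is approached as far as the arm can. A call with a gripper value outside its range is refused whole. "hand" is the closure, from 0 (fully open) to 1 (shut), set as the call begins (left out, the last holds). The fingers move at their own pace and stop on an object; "squeeze" is the grip in N (left out, the last holds). Time passes only in rows, so rows that repeat a pose let the fingers close. It gives the time, the measured TCP pose, the force, the opening and the grip force at its end, in the units of the state.
- get_obs(): the state, without advancing time (a new reading comes with each control period).
- capture(name): name is "scene" or "side" or "wrist"; returns the picture (384x512x3 uint8, red, green, blue); there is no depth.
- camera_info(name): a dict with "fx", "fy", "cx", "cy" (pixels), "world_from_camera" (4x4, takes a point from camera to world coordinates); the wrist camera has in their place "tool_from_camera" (4x4, takes a point from camera to tool coordinates, whose origin is the TCP and whose axes are the flange's). Camera axes: x right, y down, z forward; pixel columns grow to the right and rows downward; lengths in m; the calibration is good to about 2 mm. A picture is of the moment at which its call begins: read the wrist's pose just before it. camera_info takes no time and is no camera call.
- close_job(): hands the job in; it is judged then, once.
The state is a dict: "time_s": time; "joints": joint angles; "joint_velocities": joint speeds; "joint_efforts": joint torques, N m; "tool_pos": TCP position; "orientation": TCP orientation; "wrist_force": force on the tool from outside, world axes, zero at the start; "wrist_torque": the same for the moment, N m; "opening": finger opening in m; "grip_force": force on a finger pad.
Only numpy, scipy, OpenCV 4.12 (cv2) and the standard library are available. Lean on these libraries where they do the work, as an engineer would, in place of code of your own. Each camera call takes 0.05 s, during which the arm holds its last target. There are 200 camera calls.

## Task

Clamp the flow cell shut: take the extension bar off its rest, push it onto the stub of the red clamp lever until it bears on the collar, then swing the lever past its dead point to its closed stop, still holding the bar when it gets there and not leaning hard on the stop. Pull the bar off, lay it back in the saddles of its rest, let go, and leave the lever locked. Keep the hand itself off the clamp and do not disturb the other things on the table.

Things in the scene. Friction and masses are not known exactly. Their poses are not given: they have to be found in the camera images.
- clamp_base: Fixed clamp: aluminium plate 84 x 270 x 12 mm carrying a blue spring housing (top at 56 mm), a clear flow cell (ports to 72 mm) and a backstop (70 mm). Origin at table height on the lever's vertical pivot axis, z up; -y points from the pivot along the plunger to the cell. The plate reaches from +50 to -220 mm along y, +-42 mm along x.
- clamp_lever (a joint): Red lever's angle (rad) about the vertical pivot axis, counter-clockwise from above. 0 = open, stop at 1.75 = closed, dead point at about 1.5: below it a spring (up to 1.5 N m, most near 0.9) drives it back open, above it the spring pulls it closed. Seen from above, the stub points 130 degrees + this angle counter-clockwise from the fixture's x axis.
- stub_root (a point): Centre of the collar at the foot of the lever's steel stub, 30 mm from the pivot axis, 48 mm above the table; the bar's mouth rests against this collar when it is fully on. The point's axes are the lever's, not the stub's.
- stub_tip (a point): End of the stub, 45 mm from stub_root: a round pin of 15 mm diameter with a ball end, pointing radially away from the pivot and rising 20 degrees outward. It turns with the lever.
- ext_bar: Loose extension bar, 26 x 26 x 170 mm square steel bar with black ribbed grip, 0.15 to 0.31 kg; origin at its middle on its axis, x along it from the open mouth (at x = -85 mm) to the red end (at +85 mm). A square socket 19 mm wide and 50 mm deep opens at the mouth and slips over the stub.
- bar_mouth (a point): Centre of the bar's open mouth, 85 mm from the bar's origin.
- bar_rest: Grey fixed rest for the bar: base 150 x 64 x 8 mm, two open-topped saddles at x = +-55 mm, each 12 mm thick. Origin at the middle of its underside, x along the bar. Saddle floors 42 mm above the table, 39 mm wide, flared cheeks up to 61 mm. Home: bar's axis 55 mm high, its x along the rest's x, its middle over the rest's origin.
- dropper_1: Bystander: small dropper bottle with a white cap, 29 x 29 x 64 mm, origin at the centre of its underside.
- vial_1: Bystander: glass vial with a black cap, 21 x 21 x 50 mm, origin at the centre of its underside.
- bottle_white: Bystander: white sample bottle, open, 37 x 37 x 74 mm, origin at the centre of its underside.
- reagent_carton: Bystander: small green and white carton, 45 x 75 x 60 mm, origin at the centre of its underside.
There are look-alikes about, which are no part of the job. What is shaped like the bar_rest but green is not meant.

How it is judged:
By the outcome, as a careful person would: the job done as asked, in the order asked, and still so for the second after the job is handed in, with the robot touching nothing.
It also fails if it takes over 51 s, if anything falls off the work surface, if the arm or the gripper's body presses on something with over 40 N, if the wrist force passes 120 N, or if a joint passes its speed limit or range.

## Working session

There is one attempt and no reset: what is moved stays moved. The work goes in short steps, Python scripts to look and compute and a tool call to move; the robot and the scene stay as the last step left them, time stands still between calls to the robot, and variables do not carry over. Pictures are saved under pics/ and viewed, at most 10 in all, crops included, and the job is handed in when it is done.

Besides the shell and the picture viewer there is one more tool, called after "Request:" as a command line: name --pt "numbers of a row" for each row, then --argument value for the rest. carry_out: Moves the arm, as the interface text tells. Its arguments: {"type":"object","properties":{"series":{"type":"array","items":{"type":"array","items":{"type":"number"}}},"hand":{"type":"number"},"squeeze":{"type":"number"}},"required":["series"]}

```bash
mkdir -p pics; python3 - <<'E'
from plant import *
import cv2,numpy as np
o=get_obs();print({k:np.round(v,3).tolist() for k,v in o.items()},tcp_to_tips)
ims=[]
for n in("scene","side"):
    im=capture(n);cv2.imwrite(f"pics/{n}.png",im[:,:,::-1]);c=camera_info(n);print(n,c["fx"],c["cx"],c["cy"],np.round(c["world_from_camera"],3).tolist())
print(camera_info("wrist"))
E
```

```text
{'time_s': 0.0, 'joints': [1.176, 0.537, -0.004, 1.539, 0.003, 1.067, -0.071], 'joint_velocities': [-0.001, -0.0, 0.001, -0.001, -0.0, 0.0, -0.0], 'joint_efforts': [0.0, -58.341, 1.049, -25.91, 0.012, 0.009, 0.0], 'tool_pos': [0.21, -0.615, 0.252], 'orientation': [0.987, 0.164, -0.0, -0.001], 'wrist_force': [0.094, -0.358, 0.101], 'wrist_torque': [-0.043, 0.071, 0.017], 'grip_force': 0.0, 'opening': 0.085} 0.022
scene 357.3839924052349 260.3453029701228 190.98227201173484 [[-0.602, -0.493, 0.627, -0.459], [-0.798, 0.361, -0.483, 0.638], [0.012, -0.792, -0.611, 0.918], [0.0, 0.0, 0.0, 1.0]]
side 475.3215009515057 257.54641327189967 183.2110058401868 [[0.974, -0.128, 0.185, 0.135], [-0.225, -0.575, 0.787, -1.138], [0.005, -0.808, -0.589, 0.934], [0.0, 0.0, 0.0, 1.0]]
{'fx': 305.3044645021761, 'fy': 305.3044645021761, 'cx': 249.82148603222416, 'cy': 191.5259429286691, 'tool_from_camera': array([[-1.05192425e-04, -9.64468345e-01, -2.64198411e-01,
         6.61327387e-02],
       [ 9.99999985e-01, -6.46289904e-05, -1.62225835e-04,
        -7.20729785e-05],
       [ 1.39386806e-04, -2.64198424e-01,  9.64468337e-01,
        -1.21298446e-01],
       [ 0.00000000e+00,  0.00000000e+00,  0.00000000e+00,
         1.00000000e+00]])}
```

View pics/scene.png

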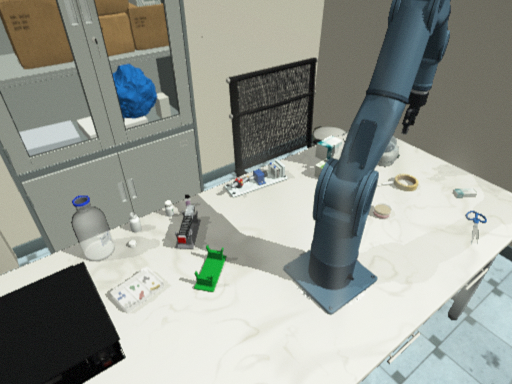

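View pics/side.png

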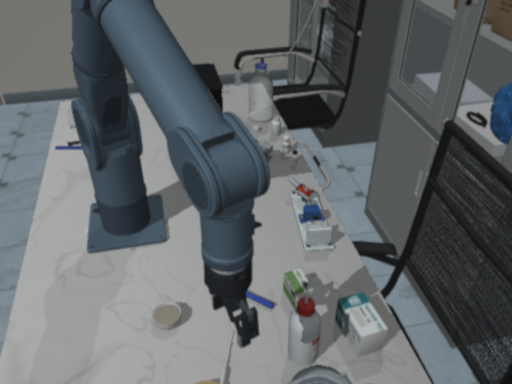

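The scene view shows a dark bar with a red end on a grey rest at (187,230), a green look-alike rest at (211,270), and the clamp with red lever at (257,180). The side view shows the clamp at (312,215). Its rest is probably behind the arm, near (290,150). Next I'll take enlarged crops of these.

```bash
cat > h.py <<'E'
from plant import *
import cv2,numpy as np
from scipy.spatial.transform import Rotation as R
def cam(n):
    c=camera_info(n)
    if n=="wrist":
        o=get_obs();T=np.eye(4);T[:3,:3]=R.from_quat(o["orientation"]).as_matrix();T[:3,3]=o["tool_pos"];return c,T@c["tool_from_camera"]
    return c,np.array(c["world_from_camera"])
def ray(n,uv,c=None):
    c,T=c or cam(n);d=T[:3,:3]@[(uv[0]-c["cx"])/c["fx"],(uv[1]-c["cy"])/c["fy"],1];return T[:3,3],d
def onz(n,uv,z,c=None):
    p,d=ray(n,uv,c);return p+d*(z-p[2])/d[2]
def proj(n,P,c=None):
    c,T=c or cam(n);q=np.linalg.inv(T)@np.append(P,1);return np.array([c["fx"]*q[0]/q[2]+c["cx"],c["fy"]*q[1]/q[2]+c["cy"]])
E
python3 - <<'E'
from h import *
a=cv2.imread("pics/scene.png");b=cv2.imread("pics/side.png")
A=cv2.resize(a[150:300,150:300],(600,600),interpolation=cv2.INTER_CUBIC)
cv2.imwrite("pics/c1.png",A)
print(onz("scene",(187,240),.05),onz("scene",(211,270),.03),onz("scene",(257,180),.04))
B=cv2.resize(b[110:260,240:390],(600,600),interpolation=cv2.INTER_CUBIC)
cv2.imwrite("pics/c2.png",np.hstack([cv2.resize(A,(400,400)),cv2.resize(B,(400,400))]))
E
```

```text
[0.36230965 0.31389495 0.05      ] [0.21885919 0.30774732 0.03      ] [ 0.51074219 -0.08992837  0.04      ]
```

View pics/c2.png

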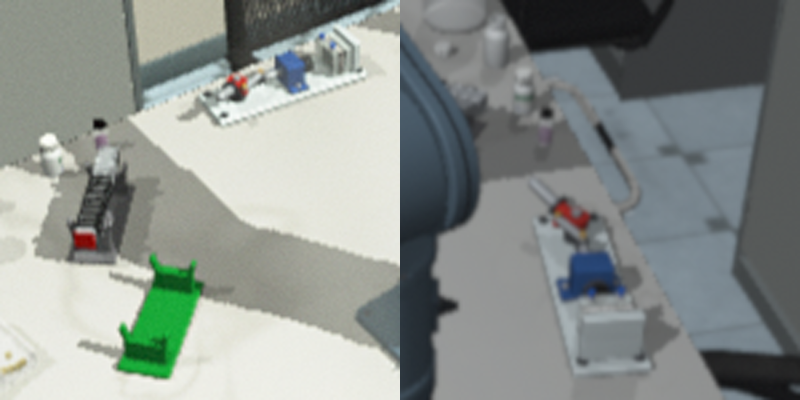

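```bash
python3 - <<'E'
from h import *
np.set_printoptions(precision=4,suppress=True)
f=lambda x,y:(x/2.6667+150,y/2.6667+150)
g=lambda x,y:((x-400)/2.6667+240,y/2.6667+110)
for p in[(85,240),(106,160),(75,258),(115,260)]:print("bar",onz("scene",f(*p),.055))
for p in[(200,98),(222,122),(365,78)]:print("plate",onz("scene",f(*p),.012))
for p in[(536,218),(648,368),(576,374)]:print("plate side",onz("side",g(*p),.012))
print("tip side",onz("side",g(533,183),.063),"root?",onz("side",g(570,210),.048))
print("bottle etc", onz("scene",f(100,145),0),onz("scene",f(52,172),0), onz("side",g(545,138),0.0),onz("side",g(523,108),0.0))
E
```

```text
bar [0.3677 0.3295 0.055 ]
bar [0.489  0.2351 0.055 ]
bar [0.3473 0.3536 0.055 ]
bar [0.3153 0.3158 0.055 ]
plate [0.5821 0.0245 0.012 ]
plate [0.5109 0.0303 0.012 ]
plate [ 0.4697 -0.2212  0.012 ]
plate side [0.5188 0.0254 0.012 ]
plate side [ 0.5601 -0.2493  0.012 ]
plate side [ 0.4842 -0.2413  0.012 ]
tip side [0.5133 0.0278 0.063 ] root? [ 0.547  -0.0138  0.048 ]
bottle etc [0.5853 0.2003 0.    ] [0.5718 0.2849 0.    ] [0.5851 0.2083 0.    ] [0.5769 0.2871 0.    ]
```

Candidates for the bar:
- Black ribbed bar with a red end at (181,240) on the grey rest: chosen, since it matches the description.
- Red clamp lever at (237,182).
- Green empty rest at (211,270): excluded by the task text.

The crop confirms this: the bar's red end is nearest the robot and its mouth points away. I'll move over the clamp first, turning the tool on the way.

Request:
carry_out --pt "18 -17.5 -1 -12" --pt "18 -17.5 -1 -12" --pt "18 -17.5 -1 -12" --pt "18 -17.5 -1 -12" --pt "18 -17.5 -1 -12" --pt "18 -17.5 -1 -12" --pt "18 -17.5 -1 -12" --pt "18 -17.5 -1 -12" --pt "18 -17.5 -1 -12" --pt "18 -17.5 -1 -12" --hand 0

```text
time_s: 1.35
tool_pos: [0.4935, -0.057, 0.2782]
orientation: [0.449, 0.893, -0.0, 0.0]
wrist_force: [0.3, -0.1, -0.3]
opening: 0.0856
grip_force: 0.0
```

```bash
python3 - <<'E'
from h import *
import json
capture("wrist");capture("wrist")
c,T=cam("wrist");im=capture("wrist");cv2.imwrite("pics/w1.png",im[:,:,::-1]);np.save("w1T",T)
print(np.round(get_obs()["joints"],3),T)
cv2.imwrite("pics/w1b.png",cv2.resize(im[:,:,::-1],(800,600),interpolation=cv2.INTER_CUBIC))
E
```

```text
[ 0.556  0.311 -0.642  1.88   0.215  1.02   0.464] [[ 0.79795608  0.58068445  0.16146722  0.45419168]
 [ 0.60269812 -0.77080619 -0.20642868  0.00159295]
 [ 0.00459001  0.26203701 -0.96504691  0.40026943]
 [ 0.          0.          0.          1.        ]]
```

View pics/w1b.png

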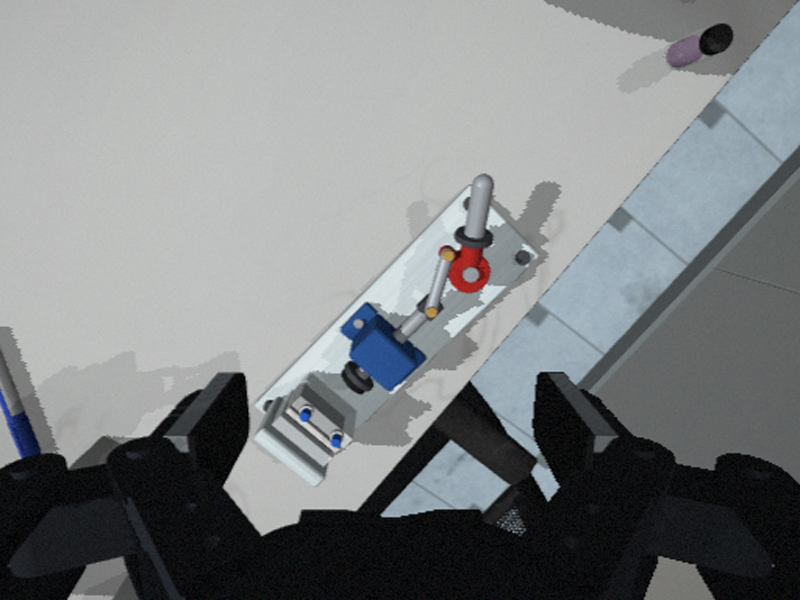

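The wrist view shows the clamp with its pivot ring at (470,274) of the 800x600 image, the collar at (473,238) and the stub tip at (482,180). The vial is at (700,45).

```bash
python3 - <<'E'
from h import *
np.set_printoptions(precision=4,suppress=True)
c=(camera_info("wrist"),np.load("w1T.npy"))
o=lambda u,v,z:onz("wrist",(u*.64,v*.64),z,c)
piv=o(470,274,.055);print("piv",piv,"collar",o(474,238,.05),"tip",o(483,182,.066))
print("corner R",o(538,257,.012),"L",o(466,186,.012),"farL",o(254,405,.012),"vial cap",o(716,38,.05))
# hub red ring, centroid
im=cv2.imread("pics/w1.png");hsv=cv2.cvtColor(im,cv2.COLOR_BGR2HSV)
m=((hsv[...,0]<8)|(hsv[...,0]>172))&(hsv[...,1]>150)&(hsv[...,2]>80);ys,xs=np.nonzero(m);print(xs.min()*1.5625,xs.max()*1.5625,ys.min()*1.5625,ys.max()*1.5625)
q=get_obs();print(q["tool_pos"],np.degrees(2*np.arctan2(q["orientation"][1],q["orientation"][0])))
E
```

```text
piv [ 0.5474 -0.0213  0.055 ] collar [0.5338 0.001  0.05  ] tip [0.5106 0.0341 0.066 ]
corner R [0.5947 0.0206 0.012 ] L [0.511  0.0289 0.012 ] farL [ 0.4807 -0.2333  0.012 ] vial cap [0.5772 0.2003 0.05  ]
440.625 489.0625 245.3125 290.625
[ 0.4939 -0.0549  0.2782] 126.65664673170198
```

Request:
carry_out --pt "10.5 -5 0 -2" --pt "10.5 -5 0 -2" --pt "10.5 -5 0 -2" --pt "10.5 -5 0 -2" --pt "10.5 -5 0 -2" --pt "10.5 -5 0 -2" --pt "10.5 -5 0 -2" --pt "10.5 -5 0 -2"

```text
time_s: 2.5
tool_pos: [0.2377, 0.0787, 0.2783]
orientation: [0.291, 0.957, 0.001, -0.0]
wrist_force: [0.0, 0.1, -0.7]
opening: 0.0852
grip_force: 0.0
```

Request:
carry_out --pt "-5 11 0 0" --pt "-5 11 0 0" --pt "-5 11 0 0" --pt "-5 11 0 0" --pt "-5 11 0 0" --pt "-5 11 0 0" --pt "-5 11 0 0" --pt "-5 11 0 0"

```text
time_s: 3.5
tool_pos: [0.4931, 0.2373, 0.278]
orientation: [0.29, 0.957, -0.001, -0.0]
wrist_force: [-0.8, -0.3, -0.1]
opening: 0.0853
grip_force: 0.0
```

```bash
python3 - <<'E'
from h import *
capture("wrist");capture("wrist")
c,T=cam("wrist");im=capture("wrist");cv2.imwrite("pics/w2.png",im[:,:,::-1]);np.save("w2T",T)
q=get_obs();print(np.round(q["joints"],3),q["tool_pos"],np.degrees(2*np.arctan2(q["orientation"][1],q["orientation"][0])))
cv2.imwrite("pics/w2b.png",cv2.resize(im[:,:,::-1],(800,600),interpolation=cv2.INTER_CUBIC))
E
```

```text
[ 0.22   0.531 -1.022  1.744  0.495  1.149  0.03 ] [0.49345123 0.2375068  0.27847725] 146.2253897878243
```

View pics/w2b.png

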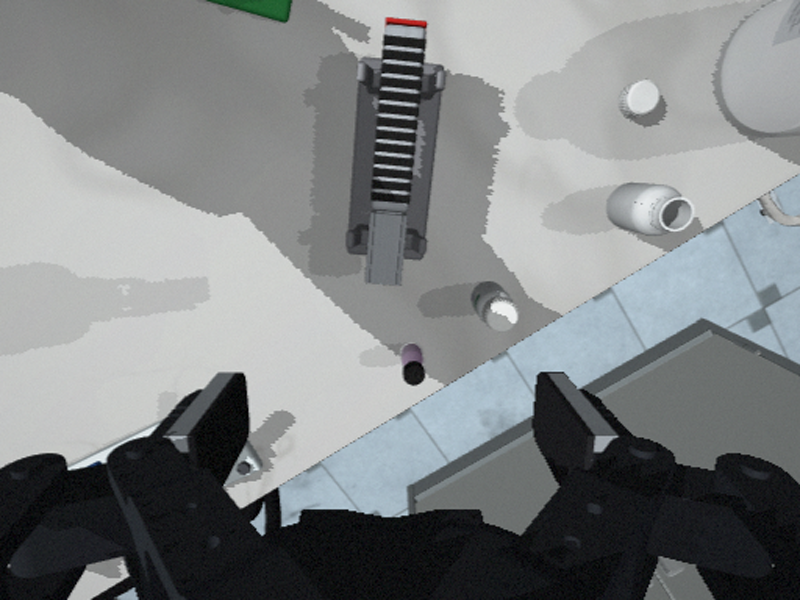

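The bar runs from its red end at (406,22) to the mouth at (384,284). The vial stands just past the mouth at (412,370), with the dropper at (498,310).

```bash
python3 - <<'E'
from h import *
np.set_printoptions(precision=4,suppress=True)
c=(camera_info("wrist"),np.load("w2T.npy"))
o=lambda u,v,z:onz("wrist",(u*.64,v*.64),z,c)
r=(o(387,25,.068)+o(427,26,.068))/2;m=(o(367,283,.068)+o(402,284,.068))/2
d=(r-m)[:2];L=np.linalg.norm(d);d/=L;a=np.degrees(np.arctan2(d[1],d[0]));mid=((r+m)/2)[:2]
g=mid+d*.025
print("red",r,"mouth",m,"L",L,"ang",a,"mid",mid,"grip",g)
print("vial",o(413,375,.05),o(411,348,0.005),"dropper",o(500,315,.064))
q=get_obs();t=np.radians(146.2);x=np.array([np.cos(t),np.sin(t)]);y=np.array([np.sin(t),-np.cos(t)])
e=g-q["tool_pos"][:2];print("units",e@x/.025,e@y/.025,"turn",-(a-146.2)/10)
E
```

```text
red [0.3716 0.3306 0.068 ] mouth [0.5007 0.2267 0.068 ] L 0.16575086874906206 ang 141.18237677053864 mid [0.4361 0.2787] grip [0.4166 0.2943]
vial [0.5787 0.2012 0.05  ] [0.5743 0.2044 0.005 ] dropper [0.5685 0.2835 0.064 ]
units 3.8175194254262 0.17988447238950794 turn 0.501762322946135
```

Request:
carry_out --pt "3.8 0.2 2 0.5" --pt "3.8 0.2 3 0.5" --pt "3.8 0.2 5 0.5" --pt "3.8 0.2 6.5 0.5" --pt "3.8 0.2 7.5 0.5" --pt "3.8 0.2 8.2 0.5" --pt "3.8 0.2 8.8 0.5" --pt "3.8 0.2 8.8 0.5" --hand 0.3

```text
time_s: 4.65
tool_pos: [0.4173, 0.295, 0.0577]
orientation: [0.332, 0.943, -0.0, -0.0]
wrist_force: [0.4, -0.5, 0.1]
opening: 0.0602
grip_force: 0.0
```

Request:
carry_out --pt "0 0 0 0" --pt "0 0 0 0" --pt "0 0 0 0" --pt "0 0 0 0" --pt "0 0 0 0" --hand 1 --squeeze 25

```text
time_s: 5.28
tool_pos: [0.4178, 0.2956, 0.0589]
orientation: [0.332, 0.943, 0.0, 0.0]
wrist_force: [-1.1, -1.4, 6.0]
opening: 0.0258
grip_force: 25.5
```

Request:
carry_out --pt "0 0 -0.5 0" --pt "0 0 -1.2 0" --pt "0 0 -2.2 0" --pt "0 0 -3.2 0" --pt "0 0 -4 0" --pt "0 0 -4 0" --pt "0 0 -4 0"

```text
time_s: 6.15
tool_pos: [0.4172, 0.2948, 0.1577]
orientation: [0.332, 0.943, -0.0, -0.0]
wrist_force: [0.3, 0.8, -1.7]
opening: 0.0255
grip_force: 24.9
```

```bash
python3 - <<'E'
from h import *
c,T=cam("wrist");im=capture("wrist");cv2.imwrite("pics/w3.png",im[:,:,::-1]);np.save("w3T",T)
s=capture("side");
q=get_obs();print(q["tool_pos"],q["wrist_force"],q["wrist_torque"],q["opening"])
p=np.hstack([cv2.resize(im,(512,384)),cv2.resize(s[110:210,230:330],(384,384))[:,:280]])[:,:,::-1]
cv2.imwrite("pics/w3b.png",p)
E
```

```text
[0.4169898  0.29482825 0.15729742] [ 0.12916437  0.54857263 -1.74590271] [0.04771089 0.00559005 0.04658299] 0.02559023689418501
```

View pics/w3b.png

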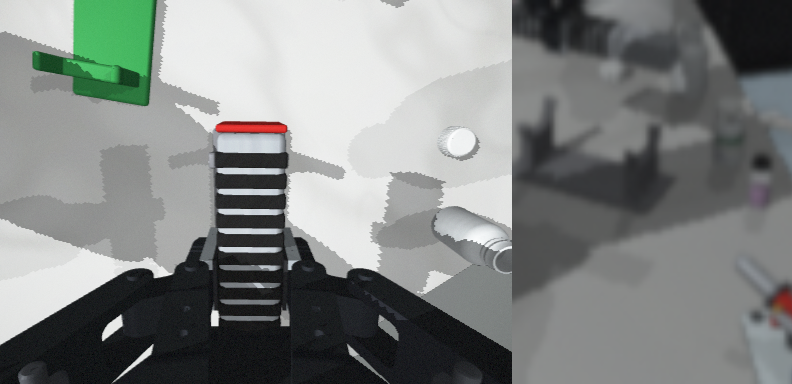

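The bar is held about level. I'll pitch it mouth-down by lowering its red end onto the rest's mouth-side saddle, yawed to the stub's heading of about 123°.

Request:
carry_out --pt "-2 -0.3 0 0.9" --pt "-4 -0.6 0 1.8" --pt "-5 -0.6 1 1.8" --pt "-5 -0.6 2 1.8" --pt "-5 -0.6 3 1.8" --pt "-5 -0.6 3.6 1.8" --pt "-5 -0.6 4 1.8" --pt "-5 -0.6 4.2 1.8" --pt "-5 -0.6 4.4 1.8" --pt "-5 -0.6 4.4 1.8" --squeeze 20

```text
time_s: 7.5
tool_pos: [0.5062, 0.205, 0.0486]
orientation: [0.475, 0.88, -0.0, 0.001]
wrist_force: [1.0, -0.3, 0.6]
opening: 0.0256
grip_force: 25.2
```

```bash
python3 - <<'E'
from h import *
q=get_obs();print(q["tool_pos"],q["wrist_force"],q["wrist_torque"])
im=capture("wrist");cv2.imwrite("pics/w4.png",im[:,:,::-1])
hsv=cv2.cvtColor(im,cv2.COLOR_RGB2HSV);m=((hsv[...,0]<8)|(hsv[...,0]>172))&(hsv[...,1]>150)&(hsv[...,2]>60)
for n in("pics/w3.png","pics/w4.png"):
    hsv=cv2.cvtColor(cv2.imread(n),cv2.COLOR_BGR2HSV);m=(((hsv[...,0]<8)|(hsv[...,0]>172))&(hsv[...,1]>120)&(hsv[...,2]>60)).astype(np.uint8)
    k,l,s,_=cv2.connectedComponentsWithStats(m);i=1+s[1:,4].argmax();print(n,s[i])
# predicted width/row of red top edge versus pitch
for t in range(-4,24,4):
    a=np.radians(t);x,z=.06*np.cos(a)-.013*np.sin(a), .003-.06*np.sin(a)-.013*np.cos(a)
    X,Z=x-.0661,z+.1213;cz=-.264*X+.964*Z;cy=-.964*X-.264*Z;print(t,305*.026/cz,191.5+305*cy/cz)
E
```

```text
[0.50623672 0.20499082 0.04856915] [ 0.9613859  -0.25639869  0.6496424 ] [-0.24757754 -0.07192249  0.07483627]
pics/w3.png [216 122  71  11 730]
pics/w4.png [ 209  121   82   30 2238]
-4 70.32135342781056 122.93831532632734
0 72.81669292842477 125.67707036314687
4 75.3964236451959 129.4686532925371
8 78.04535514209644 134.39275520401645
12 80.74407796065839 140.52258609799742
16 83.46858304340834 147.92059277400833
20 86.19002264916324 156.63348183120016
```

Request:
carry_out --pt "0 0 -1.6 0" --pt "0 0 -3.2 0" --pt "-0.4 -1.2 -3.2 0" --pt "-0.8 -2.6 -3.2 0" --pt "-0.8 -3.6 -3.2 0" --pt "-0.8 -3.6 -2.8 0" --pt "-0.8 -3.6 -2.2 0" --pt "-0.8 -3.6 -1.84 0" --pt "-0.8 -3.6 -1.84 0" --squeeze 30

```text
time_s: 8.68
tool_pos: [0.4409, 0.1399, 0.0932]
orientation: [0.475, 0.88, -0.0, -0.001]
wrist_force: [-0.3, -0.7, -1.4]
opening: 0.0259
grip_force: 30.7
```

```bash
python3 - <<'E'
from h import *
q=get_obs();print(q["tool_pos"],q["wrist_force"])
w=capture("wrist");cv2.imwrite("pics/w5.png",w[:,:,::-1])
a=capture("scene");b=capture("side");cv2.imwrite("pics/s5.png",a[:,:,::-1]);cv2.imwrite("pics/d5.png",b[:,:,::-1])
hsv=cv2.cvtColor(w,cv2.COLOR_RGB2HSV);m=(((hsv[...,0]<8)|(hsv[...,0]>172))&(hsv[...,1]>120)&(hsv[...,2]>60)).astype(np.uint8)
k,l,s,_=cv2.connectedComponentsWithStats(m);print(s[1+s[1:,4].argmax()])
piv=np.array([.548,-.024]);u=np.array([-.549,.836])
def mark(im,n,r,z):
    p=proj(n,np.append(piv+r*u,z));return p
A=a[155:215,200:290][:,:,::-1];B=b[150:230,265:345][:,:,::-1]
A=cv2.resize(A,(400,267),interpolation=cv2.INTER_CUBIC);B=cv2.resize(B,(400,400),interpolation=cv2.INTER_CUBIC)
A=cv2.copyMakeBorder(A,0,133,0,0,0)
cv2.imwrite("pics/c5.png",np.hstack([A,B]))
for n in("scene","side"):
    print(n,[mark(0,n,r,z).round(1).tolist() for r,z in((0,.05),(.0723,.0634),(.087,.069),(.0765,.069+.0))])
E
```

```text
[0.44094745 0.13986096 0.09323845] [-0.34717076 -0.7031719  -1.44489617]
[ 210  121   80   30 2210]
scene [[238.9, 179.3], [231.9, 186.5], [230.3, 187.5], [231.4, 186.0]]
side [[305.1, 190.1], [287.6, 177.2], [284.2, 173.9], [286.7, 175.2]]
```

View pics/c5.png

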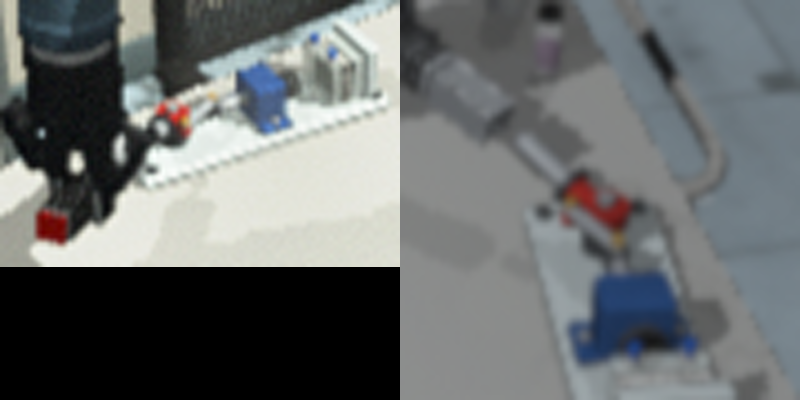

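The mouth lies in line with the stub tip: in the side crop the bar axis meets the tip near (517,139). I'll insert in two stages.

Request:
carry_out --pt "-0.35 0 0 0" --pt "-0.7 0 0.03 0" --pt "-0.9 0 0.05 0" --pt "-1.1 0 0.07 0" --pt "-1.3 0 0.08 0" --pt "-1.5 0 0.1 0" --pt "-1.5 0 0.1 0" --squeeze 25

```text
time_s: 9.7
tool_pos: [0.4623, 0.1072, 0.0915]
orientation: [0.475, 0.88, -0.0, 0.0]
wrist_force: [0.3, -0.7, -5.0]
opening: 0.0254
grip_force: 30.4
```

Request:
carry_out --pt "-0.2 0 0.02 0" --pt "-0.4 0 0.04 0" --pt "-0.6 0 0.06 0" --pt "-0.75 0 0.08 0" --pt "-0.9 0 0.1 0" --pt "-0.9 0 0.1 0"

```text
time_s: 10.45
tool_pos: [0.4745, 0.0885, 0.0891]
orientation: [0.475, 0.88, -0.0, 0.0]
wrist_force: [0.3, 0.3, -4.4]
opening: 0.0257
grip_force: 30.4
```

Request:
carry_out --pt "-0.1 0 0.02 0" --pt "-0.2 0 0.03 0" --pt "-0.3 0 0.04 0" --pt "-0.3 0 0.04 0"

```text
time_s: 10.95
tool_pos: [0.4752, 0.0878, 0.0887]
orientation: [0.473, 0.881, 0.001, -0.003]
wrist_force: [-12.9, 13.3, 8.5]
opening: 0.0257
grip_force: 32.2
```

```bash
python3 - <<'E'
from h import *
q=get_obs();print(q["joints"].round(3) if hasattr(q["joints"],"round") else q["joints"],q["tool_pos"],q["wrist_force"])
E
```

```text
[ 0.319  0.654 -0.749  2.044  0.679  0.709 -0.283] [0.47520583 0.08782684 0.08872723] [-12.89032655  13.33977481   8.45226891]
```

Request:
carry_out --pt "0.16 0 0 0" --pt "0.16 -0.23 0 -0.25" --pt "0.14 -0.46 0 -0.5" --pt "0.08 -0.91 0 -1.0" --pt "-0.02 -1.36 0 -1.5" --pt "-0.16 -1.79 0 -2.0" --pt "-0.33 -2.21 0 -2.5" --pt "-0.54 -2.62 0 -3.0" --pt "-0.54 -2.62 0 -3.0" --squeeze 70

```text
time_s: 12.08
tool_pos: [0.431, 0.0391, 0.0888]
orientation: [0.228, 0.974, 0.003, 0.0]
wrist_force: [-3.2, 11.8, -0.3]
opening: 0.025
grip_force: 70.4
```

Request:
carry_out --pt "-0.02 -0.46 0 -0.5" --pt "-0.08 -0.91 0 -1.0" --pt "-0.18 -1.36 0 -1.5" --pt "-0.32 -1.79 0 -2.0" --pt "-0.49 -2.21 0 -2.5" --pt "-0.7 -2.62 0 -3.0" --pt "-0.95 -3.01 0 -3.5" --pt "-1.23 -3.37 0 -4.0" --pt "-1.54 -3.7 0 -4.5" --pt "-1.54 -3.7 0 -4.5"

```text
time_s: 13.32
tool_pos: [0.4222, -0.0619, 0.0881]
orientation: [-0.161, 0.987, 0.002, -0.0]
wrist_force: [-6.8, 8.9, 2.2]
opening: 0.0252
grip_force: 70.7
```

```bash
python3 - <<'E'
from h import *
q=get_obs();print(np.round(q["joints"],3),q["wrist_force"],q["wrist_torque"]);r=q["tool_pos"][:2]-np.array([.548,-.024]);print(np.hypot(*r),np.degrees(np.arctan2(r[1],r[0])),np.degrees(2*np.arctan2(q["orientation"][1],q["orientation"][0])))
E
```

```text
[ 0.865  0.721 -1.03   2.171  0.918  0.787  1.117] [-6.77136642  8.86470067  2.17534177] [2.17883847 1.21480208 0.79367297]
0.13137477448235058 -163.2430349785313 198.58732761962065
```

Request:
carry_out --pt "-0.01 -0.37 0 -0.4" --pt "-0.05 -0.73 0 -0.8" --pt "-0.11 -1.09 0 -1.2" --pt "-0.2 -1.44 0 -1.6" --pt "-0.26 -1.62 0 -1.8" --pt "-0.32 -1.79 0 -2.0" --pt "-0.38 -1.96 0 -2.2" --pt "-0.38 -1.96 0 -2.2"

```text
time_s: 14.32
tool_pos: [0.4485, -0.109, 0.0882]
orientation: [-0.344, 0.939, -0.001, 0.0]
wrist_force: [-0.7, -0.2, -1.7]
opening: 0.0253
grip_force: 70.3
```

```bash
cat > st.py <<'E'
from h import *
q=get_obs();print(np.round(q["joints"],3),np.round(q["wrist_force"],1),np.round(q["wrist_torque"],2));r=q["tool_pos"][:2]-np.array([.548,-.024]);a=np.arctan2(r[1],r[0])
f=q["wrist_force"];print(np.hypot(*r),np.degrees(a)%360,np.degrees(2*np.arctan2(q["orientation"][1],q["orientation"][0])),"Fccw",-np.sin(a)*f[0]+np.cos(a)*f[1],"Frad",np.cos(a)*f[0]+np.sin(a)*f[1])
E
python3 st.py
```

```text
[ 0.969  0.803 -1.081  2.089  0.97   0.88   1.576] [-0.7 -0.2 -1.7] [-0.02  0.06 -0.  ]
0.13086024875251367 220.5215892936277 220.20256308675945 Fccw -0.3192029407383597 Frad 0.7060947104526146
```

Request:
carry_out --pt "0 -0.09 0 -0.1" --pt "-0.01 -0.18 0 -0.2" --pt "-0.01 -0.27 0 -0.3" --pt "-0.01 -0.27 0 -0.3"

```text
time_s: 14.82
tool_pos: [0.4528, -0.1129, 0.0881]
orientation: [-0.369, 0.93, 0.0, 0.0]
wrist_force: [0.5, -0.1, -1.9]
opening: 0.0251
grip_force: 70.3
```

```bash
python3 st.py
```

```text
[ 0.977  0.815 -1.089  2.076  0.976  0.893  1.637] [ 0.5 -0.1 -1.9] [-0.05  0.    0.02]
0.13026035058149618 223.03730129658334 223.271499013852 Fccw 0.3906242626816415 Frad -0.3103135834895374
```

Request:
carry_out --pt "0 -0.09 0 -0.1" --pt "-0.01 -0.18 0 -0.2" --pt "-0.01 -0.27 0 -0.3" --pt "-0.01 -0.27 0 -0.3"

```text
time_s: 15.32
tool_pos: [0.4568, -0.1166, 0.088]
orientation: [-0.394, 0.919, 0.001, -0.0]
wrist_force: [-3.1, 4.3, -0.3]
opening: 0.0249
grip_force: 70.4
```

```bash
python3 st.py
```

```text
[ 0.985  0.828 -1.096  2.063  0.98   0.907  1.699] [-3.1  4.3 -0.3] [0.85 0.72 0.34]
0.13001294908406982 225.44058447366822 226.35747657907504 Fccw -5.218916466995105 Frad -0.8316413885614407
```

The lever is at its stop: the contact is light, about 5 N at the bar. I'll relieve it and pull the bar off along the stub.

Request:
carry_out --pt "0 0.12 0 0.12" --pt "0 0.24 0 0.25" --pt "0.2 0.25 -0.07 0.25" --pt "0.5 0.26 -0.18 0.25" --pt "0.9 0.28 -0.33 0.25" --pt "1.3 0.3 -0.47 0.25" --pt "1.7 0.32 -0.62 0.25" --pt "2.1 0.34 -0.76 0.25" --pt "2.6 0.36 -0.95 0.25" --pt "2.6 0.36 -0.95 0.25"

```text
time_s: 16.58
tool_pos: [0.4054, -0.1592, 0.112]
orientation: [-0.372, 0.928, -0.0, -0.0]
wrist_force: [-0.6, 0.5, -1.6]
opening: 0.0252
grip_force: 70.3
```

```bash
python3 st.py; python3 - <<'E'
from h import *
w=capture("wrist");b=capture("side");a=capture("scene")
cv2.imwrite("pics/w6.png",w[:,:,::-1])
hsv=cv2.cvtColor(w,cv2.COLOR_RGB2HSV);m=(((hsv[...,0]<8)|(hsv[...,0]>172))&(hsv[...,1]>120)&(hsv[...,2]>60)).astype(np.uint8)
k,l,s,_=cv2.connectedComponentsWithStats(m);print(s[1+s[1:,4].argmax()])
B=cv2.resize(b[170:250,255:335][:,:,::-1],(400,400),interpolation=cv2.INTER_CUBIC)
A=cv2.resize(a[150:210,200:290][:,:,::-1],(400,267),interpolation=cv2.INTER_CUBIC)
cv2.imwrite("pics/c6.png",np.hstack([cv2.copyMakeBorder(A,0,133,0,0,0),B]))
E
```

```text
[ 1.168  0.748 -1.153  2.14   0.926  0.892  1.78 ] [-0.6  0.5 -1.6] [ 0.07 -0.04 -0.06]
0.19651499801994243 223.47363187835046 223.6822555116841 Fccw -0.7599291868852127 Frad 0.07270093612375372
[ 208  121   84   38 2920]
```

View pics/c6.png

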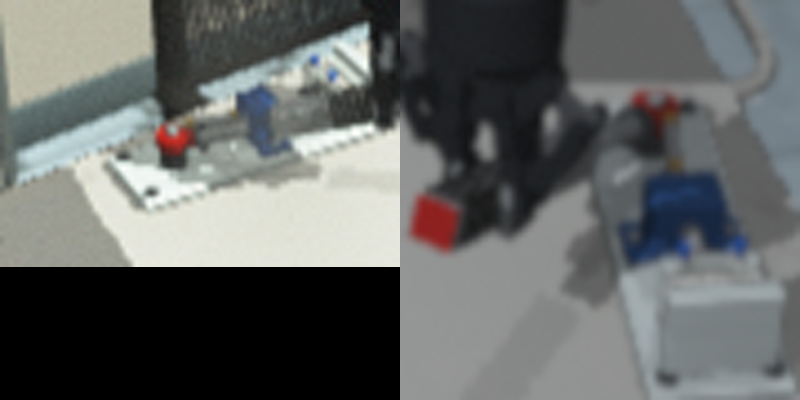

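The bar is clear of the stub and the lever is over in the closed position, with the red hub at (172,135) in the left crop. I'll raise the bar and carry it back over the rest.

Request:
carry_out --pt "0 0 -1.5 0" --pt "0 0 -3 0" --pt "-2 2 -3.5 1" --pt "-4 4 -3.5 2" --pt "-6 6 -3.5 3" --pt "-8 8 -3.5 4.2" --pt "-10 10 -3.5 5.4" --pt "-11.5 11.4 -3.5 6.6" --pt "-12.9 12.8 -3.5 7.6" --pt "-12.9 12.8 -3.5 8.25"

```text
time_s: 17.98
tool_pos: [0.4165, 0.2998, 0.1994]
orientation: [0.311, 0.951, 0.001, -0.0]
wrist_force: [0.0, -0.5, -0.7]
opening: 0.0247
grip_force: 70.3
```

```bash
python3 - <<'E'
from h import *
capture("wrist");capture("wrist");q=get_obs();print(q["tool_pos"],np.degrees(2*np.arctan2(q["orientation"][1],q["orientation"][0])),np.round(q["joints"],2))
w=capture("side")
d=cv2.imread("pics/side.png")[:,:,::-1]
b=np.hstack([cv2.resize(x[150:250,250:350][:,:,::-1],(400,400),interpolation=cv2.INTER_CUBIC) for x in(w,capture("scene")[80:,:][:,:])])
cv2.imwrite("pics/c7.png",b)
E
```

```text
[0.41539887 0.3030996  0.20018874] 144.23083251168148 [-0.05  0.52 -0.85  1.91  0.48  0.93 -0.19]
```

Request:
carry_out --pt "-0.25 -0.22 0.8 0.3" --pt "-0.25 -0.22 1.6 0.3" --pt "-0.25 -0.22 1.6 0.3" --pt "-0.25 -0.22 1.6 0.3"

```text
time_s: 18.68
tool_pos: [0.4194, 0.288, 0.1597]
orientation: [0.334, 0.943, 0.0, -0.0]
wrist_force: [0.0, 0.6, -0.2]
opening: 0.0253
grip_force: 70.2
```

View pics/c7.png

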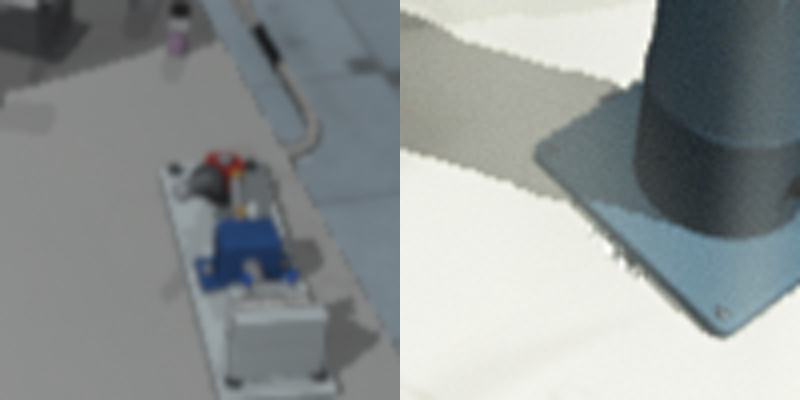

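```bash
python3 st.py; python3 -c "
from h import *
print(get_obs()['tool_pos'])"
```

```text
[-0.069  0.563 -0.798  1.95   0.533  0.851 -0.265] [ 0.   0.6 -0.2] [0.07 0.01 0.03]
0.33740575157231373 112.39574681236822 140.98214077207814 Fccw -0.26322724201749365 Frad 0.5589382077638319
[0.41944782 0.28795669 0.15966677]
```

The side crop confirms that the lever is closed: the dark collar and stub at (205,190) point away from the open direction. I'll correct the hover position over the rest.

Request:
carry_out --pt "0.24 0.16 0.3 0" --pt "0.24 0.16 0.6 0" --pt "0.24 0.16 0.6 0" --pt "0.24 0.16 0.6 0" --squeeze 40

```text
time_s: 19.18
tool_pos: [0.4173, 0.2946, 0.1444]
orientation: [0.334, 0.942, -0.0, -0.0]
wrist_force: [0.6, -0.0, -2.4]
opening: 0.0249
grip_force: 70.2
```

Request:
carry_out --pt "0 0 0.6 0" --pt "0 0 1.2 0" --pt "0 0 1.7 0" --pt "0 0 2.1 0" --pt "0 0 2.4 0" --pt "0 0 2.7 0" --pt "0 0 3.0 0" --pt "0 0 3.0 0" --hand 1 --squeeze 20

```text
time_s: 20.18
tool_pos: [0.4175, 0.296, 0.0698]
orientation: [0.334, 0.943, 0.001, 0.0]
wrist_force: [-0.8, 1.7, 1.7]
opening: 0.0257
grip_force: 70.4
```

```bash
cat > wr.py <<'E'
from h import *
q=get_obs();print(q["tool_pos"],q["wrist_force"],q["grip_force"])
w=capture("wrist");cv2.imwrite("pics/w8.png",w[:,:,::-1])
hsv=cv2.cvtColor(w,cv2.COLOR_RGB2HSV);m=(((hsv[...,0]<8)|(hsv[...,0]>172))&(hsv[...,1]>120)&(hsv[...,2]>60)).astype(np.uint8)
k,l,s,_=cv2.connectedComponentsWithStats(m);print(s[1+s[1:,4].argmax()])
E
python3 wr.py
```

```text
[0.4175277  0.29604713 0.06977362] [-0.84615313  1.66270926  1.65199795] 70.43869972229004
[ 211  120   77   21 1484]
```

Request:
carry_out --pt "0 0 0.15 0" --pt "0 0 0.3 0" --pt "0 0 0.44 0" --pt "0 0 0.5 0" --pt "0 0 0.5 0"

```text
time_s: 20.85
tool_pos: [0.4171, 0.2962, 0.0577]
orientation: [0.334, 0.943, 0.001, 0.0]
wrist_force: [-2.6, 2.9, 7.5]
opening: 0.0248
grip_force: 71.5
```

```bash
python3 wr.py
```

```text
[0.41713489 0.29623124 0.0576647 ] [-2.5561504   2.87932461  7.47218388] 71.48736476898193
[214 122  72  11 749]
```

Level again: the red end's width is 72 px, against 71 px when it was first grasped. I'll release and lift away.

Request:
carry_out --pt "0 0 0 0" --pt "0 0 0 0" --pt "0 0 0 0" --pt "0 0 0 0" --hand 0.35

```text
time_s: 21.4
tool_pos: [0.4173, 0.2945, 0.0568]
orientation: [0.334, 0.942, -0.0, -0.0]
wrist_force: [-0.4, -0.5, -1.1]
opening: 0.0557
grip_force: 0.0
```

Request:
carry_out --pt "0 0 -1 0" --pt "0 0 -2.5 0" --pt "0 0 -4.5 0" --pt "-1.5 0 -6.5 0" --pt "-3.5 0 -8.5 0" --pt "-3.5 0 -8.5 0" --pt "-3.5 0 -8.5 0"

```text
time_s: 22.28
tool_pos: [0.4849, 0.2393, 0.269]
orientation: [0.335, 0.942, -0.0, -0.0]
wrist_force: [-0.2, 0.5, -1.7]
opening: 0.0556
grip_force: 0.0
```

```bash
python3 - <<'E'
from h import *
capture("wrist");q=get_obs();print(q["tool_pos"],q["time_s"])
c,T=cam("wrist");im=capture("wrist");np.save("w9T",T)
cv2.imwrite("pics/w9.png",im[:,:,::-1]);cv2.imwrite("pics/w9b.png",cv2.resize(im[:,:,::-1],(800,600),interpolation=cv2.INTER_CUBIC))
E
```

```text
[0.48390306 0.23980474 0.26840299] 22.325
```

View pics/w9b.png

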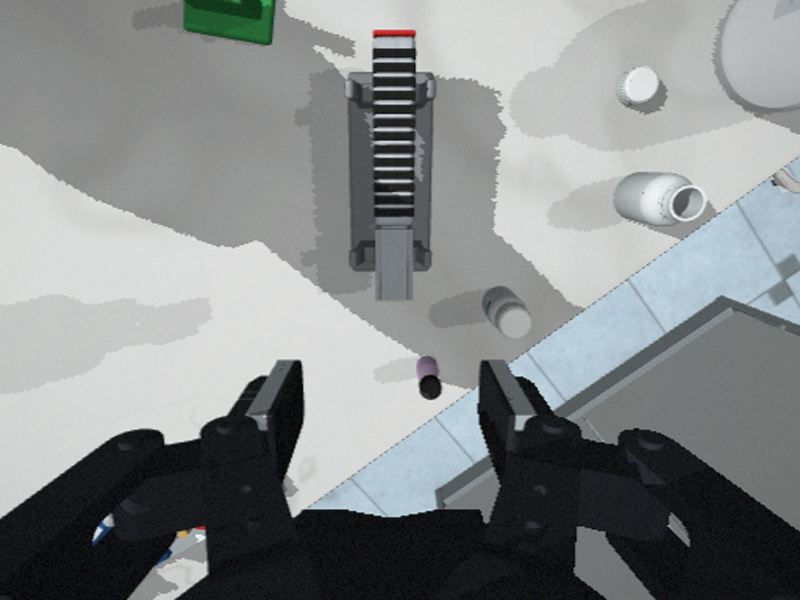

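The bar lies level in both saddles, from its red end at (395,35) to the mouth at (395,298). The vial and dropper haven't moved, and the lever was seen closed. I'll hand in.

```bash
python3 -c "
from plant import *
print(close_job())"
```

```text
the job is handed in; nothing more can be done
None
```

The lever is swung to its closed stop and stays locked, the bar is back level in its saddles and released, and I handed the job in at about 22 s; closing gave no verdict.

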